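Close the canister with its double lid, then lift away the outer lid alone

ROBOT

A 6-joint arm with a two-finger parallel gripper is mounted at the origin on a cart in front of the work surface, level with it; the furniture and walls round the work are solid. World frame = base frame: x ahead of the robot, y to its left, z up, the work surface at z = 0. Lengths are in mm, angles in rad, forces in N, time in s.
With the tool pointing down it reaches from about 350 to 875 mm from the base axis. Payload 15.5 kg.
Tool frame: the origin (TCP) lies midway between the tips of the shut fingers; the grasp point (between the pads) lies 19 mm behind it; y points along the fingers, x is the direction in which the jaws open and shut, and the axes are right-handed (so a half turn about y gives the same grasp; the last joint's range is limited). The gripper opens to 85 mm and grips with 20 to 120 N. Pads are 22 mm wide; open, the fingers measure 114 mm over their backs; the gripper's body (76 mm by 85 mm) begins 54 mm behind the grasp point. The pads swing forward as they close: fully open they stand 13 mm farther back than shut.
Start: joints at [-1.242, 0.494, 1.345, -0, 1.302, -0.096], TCP at [257.018, -569.709, 231.277] pointing down, gripper open.
Joint ranges: [-2.91, 2.91], [-0.82, 2.16], [0.22, 2.67], [-1.22, 4.37], [0.12, 2.79], [-3.08, 3.08]. Speed limits (rad/s): [1.89, 1.89, 2.57, 3.01, 3.01, 3.01].

INTERFACE

Orientations are given as a unit quaternion [x, y, z, w].
In Python, from workcell import env gives the robot as it stands.
- The arm moves only by the shell command python3 -m crank 'ROWS' [FORCE]. ROWS is JSON, one flat list of numbers, 7 for each row, row after row: the finger opening in m, from 0 to 0.0854, then the shift along the tool's x, y, z in m, then the turn, a rotation vector about the tool's x, y, z in degrees. A call has 1 to 5 rows; each row shifts and turns the pose as measured when the row begins, along the tool's axes as they then stand; what a row does not reach is not made up. A row lasts 1/8 s, in which the tool goes at most 62.5 mm and 10.7 degrees, less where a joint would pass 70% of its speed; a pose out of reach is approached as far as the arm can. A call is refused whole if a number of a shift passes 0.0625 or a number of a turn 10.7, either way. A call with a gripper value outside its range is refused whole. The fingers move at their own pace and stop on an object; FORCE is the grip in N (left out, the last holds). Time passes only in rows, so rows that do not move let the fingers close. It gives the time, the measured TCP pose, the force and the opening at its end, in the units of the state.
- env.get_obs(): the state, without advancing time (a new reading comes with each control period).
- env.capture(name): name is "scene" or "side" or "wrist"; returns the picture (400x640x3 uint8, red, green, blue); there is no depth.
- env.camera_info(name): a dict with "K" (3x3 intrinsics, pixels), "rvec" (rotation vector, rad) and "tvec" (3), from world to camera coordinates, as OpenCV has them. Camera axes: x right, y down, z forward; pixel columns grow to the right and rows downward; lengths in mm; the calibration is good to about 2 mm. A picture is of the moment at which its call begins: read the wrist's pose just before it. camera_info takes no time and is no camera call; for the wrist camera it gives the pose at the moment of the call.
- env.finish_job(): hands the job in, once; it reports no verdict.
The state is a dict: "clock": time; "qpos": joint angles; "qvel": joint speeds; "effort": joint torques, N m; "position": TCP position; "ee_rot": TCP orientation; "wrist_force": force on the tool from outside, world axes, zero at the start; "moment": the same for the moment, N m; "grip_width": finger opening in mm.
Only numpy, scipy, OpenCV 4.12 (cv2) and the standard library are available. Lean on these libraries where they do the work, as an engineer would, in place of code of your own. Each camera call takes 0.05 s, during which the arm holds its last target.

TASK

Pick up the nested double lid by the knob of its inner lid, both lids as one, and lower it gently, without pressing or knocking, onto the wider of the two open canisters until it is fully seated. Then let go of the knob, take the outer lid by its collar and lift it straight up alone, leaving the inner lid seated and undisturbed, and finish still holding the outer lid level over the canister, its underside at least 3 cm above the top of the knob. Leave the canister where it stands and everything else on the counter undisturbed.

Things in the scene. Friction and masses are not known exactly. Their poses are not given: they have to be found in the camera images.
- inner_lid_knob (a point): Inner lid, steel, 170 g: round plug (d 85 mm, 14 deep, lower 8 mm tapered to d 76), flange d 100 x 4 mm above it, upright round knob d 24 mm through the outer lid's hole, top 34 mm showing above the collar. Point: knob axis, 15 mm below its top, 67 above the plug's underside, 53 above the flange's; z up. Starts with the plug on the counter. Its flange carries the outer lid along.
- outer_lid_collar (a point): Outer lid, steel, 140 g, loose on the inner lid's flange: disc d 110 x 4 mm, central round collar d 56 mm outside, 45 inside, 26 mm high above the disc, open for the knob. Point: collar axis, 13 mm below its top edge, 13 above the disc's top, 17 above its underside; z up. Nested, it lies 32 mm below inner_lid_knob; the underside clears the knob's top after a rise of 64 mm.
- canister_mouth (a point): Wide canister, white ceramic, open, loose, 900 g, two sugar sachets inside: outer d 108 mm, 110 high, mouth d 91. Point: centre of the mouth, level with the rim; z up. The plug goes into the mouth until the flange rests on the rim: inner_lid_knob is then 53 mm straight above this point. It may stand left or right of the narrow canister.
- narrow_canister_mouth (a point): Narrow canister, white ceramic, open, 110 mm high like the wide one but only 80 mm in outer diameter (mouth 66 mm), too small for the lid: a bystander. The point is the centre of its mouth, level with the rim.
- salt_shaker: Glass salt shaker, 44 mm diameter, 90 mm high, origin at its underside: a bystander between the lids and the canisters.
- muffin: Muffin in a paper case, 85 mm across, 73 mm high, origin at its underside: a bystander at the back.
- paper_cup: Empty white paper cup, 82 mm across, 92 mm high, origin at its underside: a bystander at the back.
Not all that is in view belongs to the job. Leave any black or orange look-alike of the part that bears inner_lid_knob alone.

How it is judged (in metres and radians):
On the way, in this order (a step that is already met when the one before it is completed fails the run):
1. the two lids are lifted together, nested, 30 mm clear of the counter (height (world z) of inner_lid_knob above 0.097 m and z of outer_lid_collar in the frame of inner_lid_knob below -0.028 m and horizontal distance between outer_lid_collar and inner_lid_knob below 0.008 m), for 0.2 s.
2. the nested lids are seated on the wide canister and the knob is let go (z of inner_lid_knob in the frame of canister_mouth between 0.05 and 0.0555 m and horizontal distance between inner_lid_knob and canister_mouth below 0.007 m and angle between inner_lid_knob's own z axis and vertical below 0.05 rad and z of outer_lid_collar in the frame of inner_lid_knob below -0.0295 m and contact force between the fingers and inner_lid below 0.1 N), for 0.2 s.
At the end, for the whole second after the job is handed in: Inner lid seated on the wide canister (2.5 mm in height, 7 mm sideways, 0.05 rad), canister standing on the counter; fingers hold the outer lid still, level (0.2 rad), within 150 mm sideways, its underside over 23 mm above the knob's top, touching neither inner lid nor canister (z of inner_lid_knob in the frame of canister_mouth between 0.05 and 0.0555 m and horizontal distance between inner_lid_knob and canister_mouth below 0.007 m and angle between each of inner_lid_knob, canister_mouth's own z axis and vertical below 0.05 rad and height (world z) of canister_mouth below 0.114 m and z of outer_lid_collar in the frame of inner_lid_knob above 0.055 m and horizontal distance between outer_lid_collar and inner_lid_knob below 0.15 m and angle between outer_lid_collar's own z axis and vertical below 0.2 rad and linear speed of outer_lid below 0.03 m/s and contact force between the fingers and outer_lid above 1 N and contact force between the fingers and inner_lid below 0.1 N and contact force between each of inner_lid, canister and outer_lid below 0.1 N); the arm keeps its last pose, push and grip.
It fails at once if the lids come apart while the inner lid is not seated on the wide canister, or the inner lid is disturbed as the outer one is lifted (z of outer_lid_collar in the frame of inner_lid_knob above -0.022 m and (z of inner_lid_knob in the frame of canister_mouth above 0.058 m or z of inner_lid_knob in the frame of canister_mouth below 0.048 m or horizontal distance between inner_lid_knob and canister_mouth above 0.009 m or angle between inner_lid_knob's own z axis and vertical above 0.08 rad)).
It fails at once if a lid is pressed or knocked on the wide canister with more than 35 N (contact force between any of inner_lid, outer_lid and canister above 35 N).
It fails at once if the wide canister is moved more than 30 mm or tipped (distance of canister_mouth from where it was at the start of the episode above 0.03 m or angle between canister_mouth's own z axis and vertical above 0.2 rad).
It fails at once if a bystander is moved more than 30 mm (distance of any of narrow_canister_mouth, salt_shaker, muffin, paper_cup from where it was at the start of the episode above 0.03 m).
It also fails if it takes over 58 s, if anything falls off the work surface, if the arm or the gripper's body presses on something with over 40 N, if the wrist force passes 120 N, or if a joint passes its speed limit or range.

## Working session

There is one attempt and no reset: what is moved stays moved. The work goes in short steps, Python scripts to look and compute and a shell command to move; the robot and the scene stay as the last step left them, time stands still between calls to the robot, and variables do not carry over. Pictures are saved under pics/ and viewed, and the job is handed in when it is done.

```bash
mkdir -p pics; ls
python3 - <<'E'
from workcell import env
import cv2
for n in ["scene","side","wrist"]:
    im=env.capture(n); cv2.imwrite(f"pics/{n}0.png",im[:,:,::-1])
    print(n,env.camera_info(n))
print(env.get_obs())
E
```

```text
pics
scene {'K': array([[451.19634857,   0.        , 326.19344567],
       [  0.        , 451.19634857, 200.73225173],
       [  0.        ,   0.        ,   1.        ]]), 'rvec': array([ 0.89214068, -2.29576914,  1.25554803]), 'tvec': array([ 369.95010734,  264.8594758 , 1190.18512791])}
side {'K': array([[467.8644848 ,   0.        , 316.84205585],
       [  0.        , 467.8644848 , 194.73437277],
       [  0.        ,   0.        ,   1.        ]]), 'rvec': array([ 1.35742427,  1.79670342, -1.05662372]), 'tvec': array([ 137.32753604, -155.33436568, 1636.90221079])}
wrist {'K': array([[350.14604398,   0.        , 321.00941365],
       [  0.        , 350.14604398, 201.07060716],
       [  0.        ,   0.        ,   1.        ]]), 'rvec': array([-2.3943427 ,  1.54627808,  0.2607883 ]), 'tvec': array([-623.83317789,  -42.21829043,  381.35979611])}
{'clock': 0.15, 'qpos': array([-1.24250404e+00,  4.94040022e-01,  1.34595339e+00, -1.35694448e-05,
        1.30250703e+00, -9.54921423e-02]), 'qvel': array([-6.21609374e-04, -1.43166563e-06, -2.76884312e-03, -1.73040395e-03,
        5.80303520e-04,  8.19667622e-06]), 'effort': array([ 4.60173425e-03, -8.82543325e+01, -3.84066367e+01,  2.28607173e-04,
        7.13141490e-03,  7.20902676e-05]), 'position': array([ 256.92685226, -569.46191454,  230.84949979]), 'ee_rot': array([-0.59377765,  0.3839158 , -0.38340652,  0.5941685 ]), 'wrist_force': array([ 0.40748244, -0.67531227, -0.09035951]), 'moment': array([-0.00887486,  0.08439583,  0.0057513 ]), 'grip_width': 85.57326680804113}
```

View pics/scene0.png

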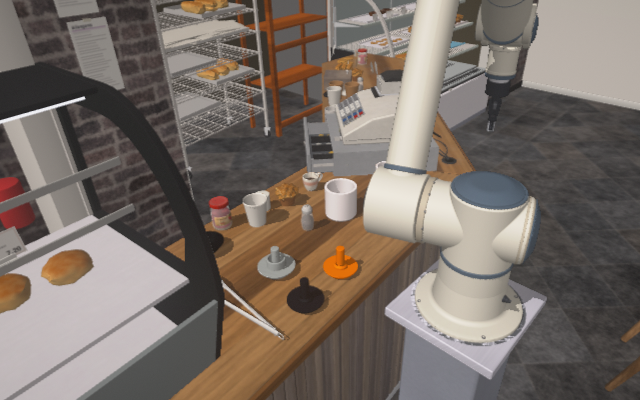

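View pics/side0.png

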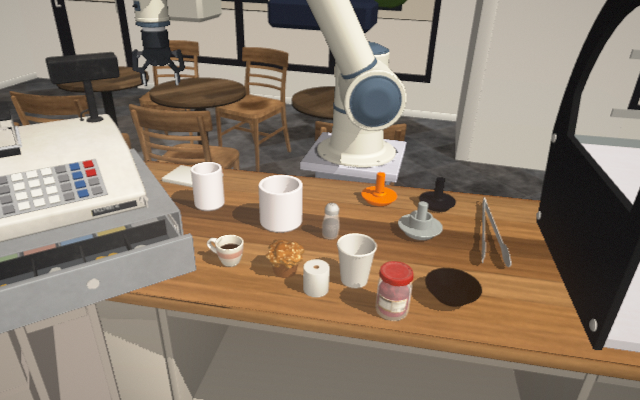

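View pics/wrist0.png

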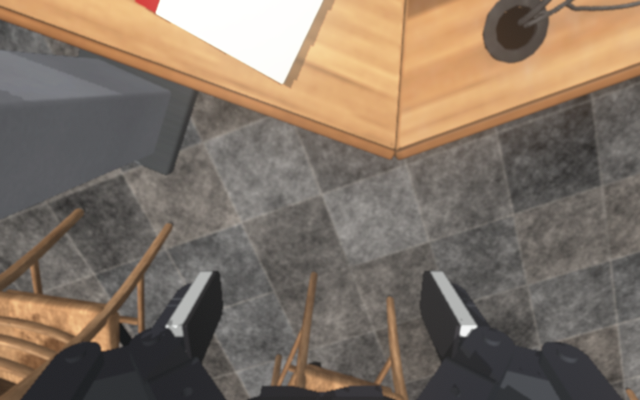

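The lid candidates in the side view are steel grey at (420,222), orange at (380,190) and black at (438,195). The grey one fits the "steel" description, and the other two are the look-alikes. For the canisters, the one at (281,203) is clearly wider than the one at (208,186). I'll confirm with enlarged crops.

```bash
cat > h.py <<'E'
import numpy as np,cv2
from workcell import env
from scipy.spatial.transform import Rotation as R
def cam(n):
    c=env.camera_info(n);return c['K'],R.from_rotvec(c['rvec']).as_matrix(),c['tvec']
def ray(c,p):
    K,Rm,t=c;d=Rm.T@np.linalg.inv(K)@[p[0],p[1],1];return -Rm.T@t,d/np.linalg.norm(d)
def plane(c,p,z):
    o,d=ray(c,p);return o+d*(z-o[2])/d[2]
def proj(c,P):
    K,Rm,t=c;q=K@(Rm@np.array(P,float)+t);return q[:2]/q[2]
def tri(c1,p1,c2,p2):
    o,d=ray(c1,p1);q,e=ray(c2,p2);s=np.linalg.lstsq(np.c_[d,-e],q-o,rcond=None)[0]
    a=o+d*s[0];b=q+e*s[1];return (a+b)/2,np.linalg.norm(a-b)
def crop(n,x0,y0,x1,y1,s,out):
    im=cv2.imread(n)[y0:y1,x0:x1];cv2.imwrite(out,cv2.resize(im,None,fx=s,fy=s,interpolation=cv2.INTER_CUBIC))
def state():
    o=env.get_obs();M=R.from_quat(o['ee_rot']).as_matrix()
    print('t',o['clock'],'pos',o['position'].round(1),'F',o['wrist_force'].round(1),'g',round(o['grip_width'],1));print('axes x,y,z rows\n',M.T.round(3));return o,M
E
python3 - <<'E'
from h import *
state()
crop('pics/side0.png',340,150,480,250,5,'pics/s1.png')
crop('pics/side0.png',180,150,320,250,5,'pics/s2.png')
crop('pics/scene0.png',240,170,370,290,5,'pics/c1.png')
E
```

```text
t 0.15 pos [ 256.9 -569.5  230.8] F [ 0.4 -0.7 -0.1] g 85.6
axes x,y,z rows
 [[ 0.411 -0.912 -0.001]
 [-0.     0.001 -1.   ]
 [ 0.912  0.411  0.   ]]
```

View pics/s1.png

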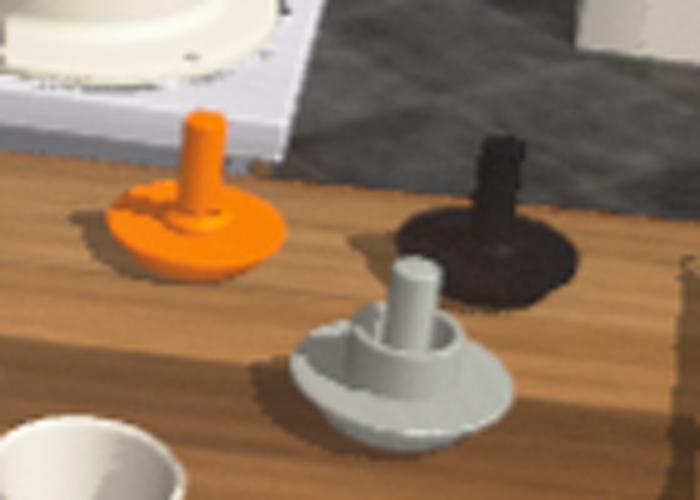

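View pics/s2.png

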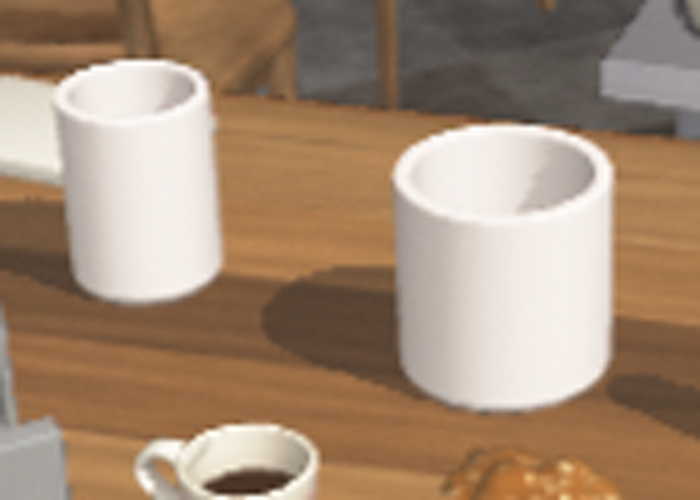

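View pics/c1.png

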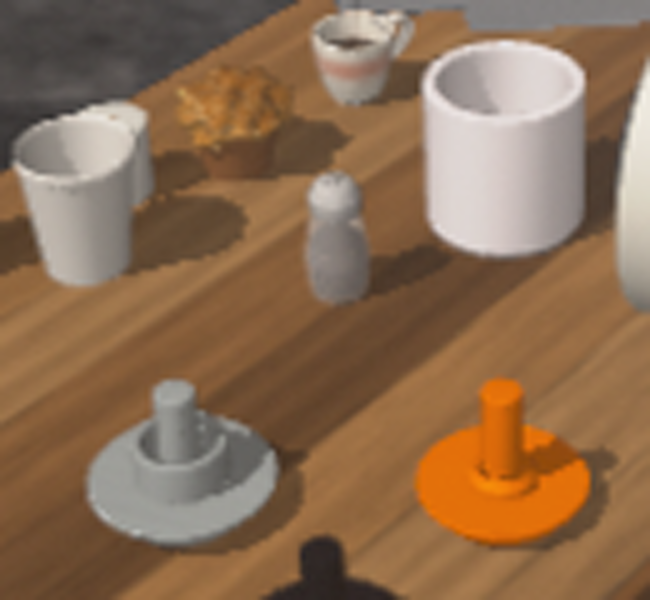

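The crops confirm it. The grey lid is the only one with a collar round its knob, and the right-hand canister in the side view is the wide one. Next I'll find their positions from the two views.

Run:
```python
from h import *
a,b=cam('scene'),cam('side')
def f(n,p,q,z):
    print(n,tri(a,p,b,q),plane(a,p,z).round(1),plane(b,q,z).round(1))
f('knob',(275.2,248),(423.2,203.6),82)
f('can',(340.9,185.8),(280.6,184.4),110)
f('salt base',(307.6,228.5),(330,236),0)
f('salt top',(307,206),(332,205),90)
f('orange',(340.4,247.5),(381,173.5),82)
print('narrow',plane(b,(206.5,169),110))
print('black',plane(b,(440.5,179),82))
```

```text
knob (array([468.97755636, 250.07659417,  79.02299339]), np.float64(2.6995773222852724)) [466.2 250.8  82. ] [476.  251.2  82. ]
can (array([528.2041791 , -96.30228886, 106.71057604]), np.float64(1.9207434336178626)) [525.1 -93.6 110. ] [535.8 -93.  110. ]
salt base (array([553.25596771,  40.75201819,  -4.47591071]), np.float64(1.4295162060249083)) [548.4  46.    0. ] [559.2  41.5   0. ]
salt top (array([551.55604433,  40.89460062,  83.68705736]), np.float64(1.3646614997403974)) [544.7  46.6  90. ] [563.4  44.   90. ]
orange (array([331.88038473, 127.16006043,  80.13133893]), np.float64(1.8813191039575086)) [330.6 127.7  82. ] [337.2 128.4  82. ]
narrow [ 510.35030111 -304.66414586  110.        ]
black [322.08233388 287.26648239  82.        ]
```

Run:
```python
from h import *
o,M=state(); K,Rm,t=cam('wrist'); C=-Rm.T@t
print('cam in tool',M.T@(C-o['position']),'cam axes in tool (rows x,y,z)\n',(Rm@M).round(3))
for P in ([530,-93,160],[472,251,160]):
    d=np.array(P)-o['position'];print((M.T@d).round(0))
```

```text
t 0.15 pos [ 256.9 -569.5  230.8] F [ 0.4 -0.7 -0.1] g 85.6
axes x,y,z rows
 [[ 0.411 -0.912 -0.001]
 [-0.     0.001 -1.   ]
 [ 0.912  0.411  0.   ]]
cam in tool [  -0.86448445 -143.02094959   84.95937073] cam axes in tool (rows x,y,z)
 [[ 1.    -0.     0.   ]
 [-0.    -0.327 -0.945]
 [ 0.     0.945 -0.327]]
[-322.   71.  445.]
[-659.   71.  533.]
```

```bash
python3 -m crank '[0.0854,-0.033,0,0.047,0,0,0, 0.0854,-0.033,0,0.047,0,0,0, 0.0854,-0.033,0,0.047,0,0,0, 0.0854,-0.033,0,0.047,0,0,0, 0.0854,-0.033,0,0.047,0,0,0]'
```

```text
clock: 0.78
position: [405.4, -318.6, 229.6]
ee_rot: [-0.593, 0.386, -0.385, 0.593]
wrist_force: [1.6, -0.4, 0.5]
grip_width: 85.1
```

```bash
python3 -m crank '[0.0854,-0.031,-0.006,0.041,0,0,0, 0.0854,-0.031,-0.006,0.041,0,0,0, 0.0854,-0.031,-0.006,0.041,0,0,0, 0.0854,-0.031,-0.006,0.035,0,0,0, 0.0854,0,0,0,0,0,0]'
python3 - <<'E'
from h import *
state(); im=env.capture('wrist'); cv2.imwrite('pics/w1.png',im[:,:,::-1])
print(proj(cam('wrist'),[530,-93,110]))
E
```

```text
clock: 1.4
position: [502.8, -131.5, 254.2]
ee_rot: [-0.593, 0.385, -0.384, 0.594]
wrist_force: [-0.7, 0.3, -0.1]
grip_width: 85.6
t 1.4 pos [ 502.8 -131.5  254.2] F [-0.7  0.3 -0.1] g 85.6
axes x,y,z rows
 [[ 0.409 -0.912 -0.002]
 [-0.001  0.002 -1.   ]
 [ 0.912  0.409  0.   ]]
[291.74903944 135.98190638]
```

View pics/w1.png

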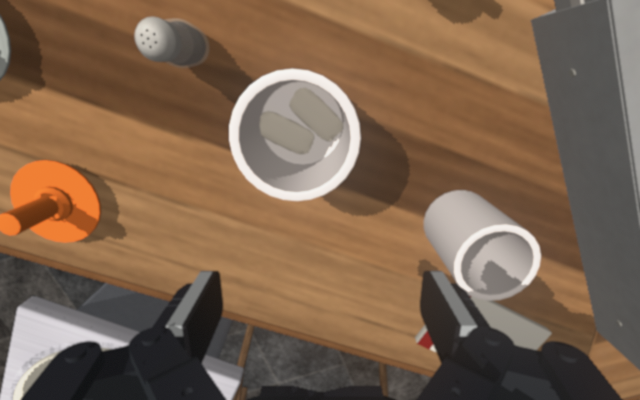

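The wrist view shows the wide canister's mouth, with the two sachets inside, at about (295,134). The narrow one is at about (497,262).

```bash
cat >> h.py <<'E'
def fitrim(im,c,ctr,rmax,z,r=54,lo=None):
    # edge of bright rim along rays from a rough centre, circle fit on plane z
    g=cv2.cvtColor(im,cv2.COLOR_RGB2HSV)
    pts=[]
    for a in np.linspace(0,2*np.pi,180,endpoint=False):
        for s in np.arange(rmax,5,-0.25):
            x,y=ctr[0]+s*np.cos(a),ctr[1]+s*np.sin(a)
            if not(0<=int(x)<640 and 0<=int(y)<400):continue
            h=g[int(round(y))%400,int(round(x))%640]
            if h[2]>205 and h[1]<30: pts.append(plane(c,(x,y),z)[:2]);break
    return circ(np.array(pts))
def circ(P):
    for k in range(4):
        s=np.linalg.lstsq(np.c_[2*P,np.ones(len(P))],(P**2).sum(1),rcond=None)[0]
        rr=np.sqrt(s[2]+s[0]**2+s[1]**2);e=np.hypot(*(P-s[:2]).T)-rr
        if k<3:P=P[abs(e)<max(1.0,2*np.std(e))]
    return s[:2].round(2),rr.round(2),e.std().round(2),len(P)
E
python3 - <<'E'
from h import *
im=cv2.imread('pics/w1.png')[:,:,::-1].copy();c=cam('wrist')
print('wide',fitrim(im,c,(295,134),75,110))
print('narrow',fitrim(im,c,(497,262),50,110))
E
```

```text
wide (array([529.17, -95.45]), np.float64(52.94), np.float64(0.28), 180)
narrow (array([ 499.44, -309.79]), np.float64(39.23), np.float64(0.39), 125)
```

```bash
python3 -m crank '[0.0854,-0.050,0,0.014,0,0,0, 0.0854,-0.050,0,0.014,0,0,0, 0.0854,-0.050,0,0.014,0,0,0, 0.0854,-0.050,0,0.014,0,0,0, 0.0854,-0.050,0,0.014,0,0,0]';python3 -m crank '[0.0854,-0.050,0,0.014,0,0,0, 0.0854,-0.050,0,0.014,0,0,0, 0.0854,0,0,0,0,0,0]'
python3 - <<'E'
from h import *
o,M=state(); im=env.capture('wrist'); cv2.imwrite('pics/w2.png',im[:,:,::-1])
print(o['qpos'],proj(cam('wrist'),[472,251,82]))
E
```

```text
clock: 2.08
position: [463.7, 123.3, 253.0]
ee_rot: [0.592, -0.388, 0.387, -0.591]
wrist_force: [0.3, 1.3, 0.4]
grip_width: 85.5
clock: 2.45
position: [448.8, 228.9, 252.5]
ee_rot: [0.592, -0.388, 0.387, -0.591]
wrist_force: [0.1, -0.6, -0.3]
grip_width: 85.4
t 2.45 pos [448.8 228.9 252.5] F [ 0.1 -0.6 -0.3] g 85.4
axes x,y,z rows
 [[ 0.398 -0.917 -0.001]
 [-0.003 -0.001 -1.   ]
 [ 0.917  0.398 -0.002]]
[3.52672893e-01 3.01954377e-01 1.60653576e+00 4.18133638e-04
 1.23562787e+00 1.51349233e+00] [307.77843503 143.50769112]
```

View pics/w2.png

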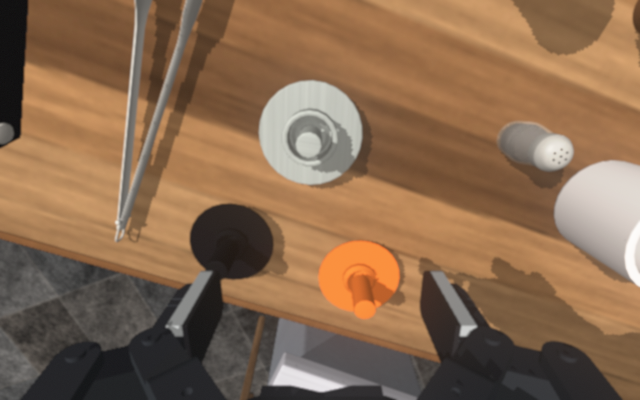

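The steel lid sits at about (311,132), with its knob top near (308,143). The black lid is at (232,242) and the orange one at (360,275). I'll fit the disc edge and the knob top.

Run:
```python
from h import *
im=cv2.imread('pics/w2.png')[:,:,::-1].copy();c=cam('wrist')
h=cv2.cvtColor(im,cv2.COLOR_RGB2HSV)
m=((h[...,1]<50)&(h[...,2]>90)).astype(np.uint8);m[:, :245]=0;m[:,380:]=0;m[:70]=0;m[195:]=0
cn=max(cv2.findContours(m,0,1)[0],key=cv2.contourArea)[:,0]
hull=cv2.convexHull(cn)[:,0]
print(len(cn),cv2.contourArea(cn),cv2.boundingRect(cn))
for n,Q in(('c',cn),('h',hull)): print(n,circ(np.array([plane(c,q,22)[:2] for q in Q])))
crop('pics/w2.png',240,70,380,200,5,'pics/w2c.png')
```

```text
293 8364.5 (259, 80, 104, 105)
c (array([471.51, 250.05]), np.float64(54.36), np.float64(0.36), 292)
h (array([471.46, 250.02]), np.float64(54.76), np.float64(0.21), 44)
```

View pics/w2c.png

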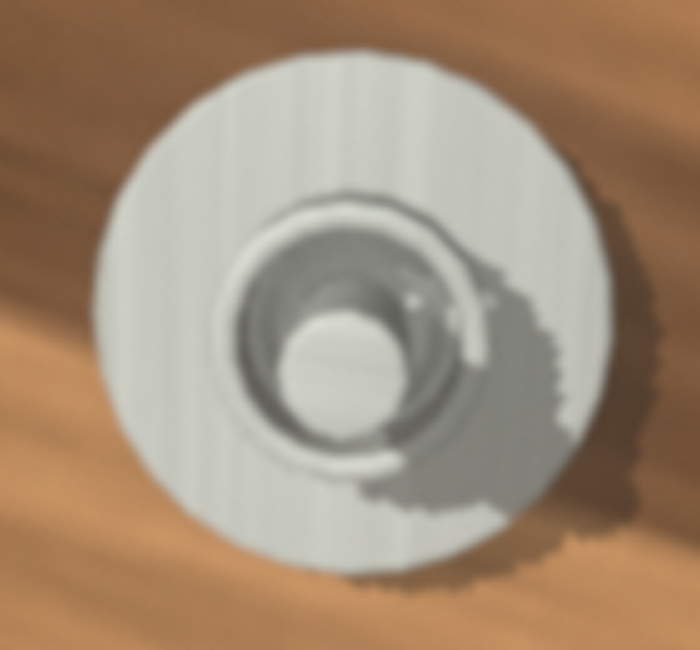

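Run:
```python
from h import *
o,M=state();c=cam('wrist')
k=plane(c,(308.1,144.9),82);print(k)
for P in ([471.3,250.3,100],[471.3,250.3,51]):
    print((M.T@(np.array(P)-o['position'])).round(1))
```

```text
t 2.5 pos [449.1 227.3 252.5] F [-0.1 -0.2 -0.3] g 85.2
axes x,y,z rows
 [[ 0.398 -0.918 -0.   ]
 [-0.003 -0.001 -1.   ]
 [ 0.918  0.398 -0.003]]
[470.96008606 250.25189926  82.        ]
[-12.2 152.4  30. ]
[-12.2 201.4  30.1]
```

```bash
python3 -m crank '[0.0854,-0.012,0,0.030,0,0,0, 0.0854,0,0.045,0,0,0,0, 0.0854,0,0.045,0,0,0,0, 0.0854,0,0.040,0,0,0,0, 0.0854,0,0,0,0,0,0]'
python3 - <<'E'
from h import *
o,M=state()
print((M.T@(np.array([471.2,250.2,51])-o['position'])).round(1))
E
```

```text
clock: 3.12
position: [475.7, 241.8, 119.5]
ee_rot: [0.59, -0.39, 0.391, -0.588]
wrist_force: [0.8, -0.2, 0.9]
grip_width: 85.5
t 3.125 pos [475.7 241.8 119.5] F [ 0.8 -0.2  0.9] g 85.5
axes x,y,z rows
 [[ 0.39  -0.921  0.002]
 [-0.001 -0.003 -1.   ]
 [ 0.921  0.39  -0.002]]
[-9.7 68.5 -0.7]
```

```bash
python3 -m crank '[0.0854,-0.0095,0,0,0,0,0, 0.0854,0,0,0,0,0,0, 0.0854,0,0.030,0,0,0,0, 0.0854,0,0,0,0,0,0]'
python3 - <<'E'
from h import *
o,M=state()
print((M.T@(np.array([471.2,250.2,51])-o['position'])).round(1))
E
```

```text
clock: 3.62
position: [475.2, 250.7, 94.7]
ee_rot: [-0.588, 0.389, -0.393, 0.59]
wrist_force: [-0.2, -0.6, 1.1]
grip_width: 85.3
t 3.625 pos [475.2 250.7  94.7] F [-0.2 -0.6  1.1] g 85.3
axes x,y,z rows
 [[ 0.388 -0.922  0.002]
 [ 0.006 -0.    -1.   ]
 [ 0.921  0.388  0.006]]
[-1.2 43.7 -4.2]
```

```bash
python3 -m crank '[0.0854,-0.001,0.02,-0.004,0,0,0, 0.0854,0,0.02,0,0,0,0, 0.0854,0,0,0,0,0,0]'
python3 - <<'E'
from h import *
o,M=state()
print((M.T@(np.array([471.2,250.2,51])-o['position'])).round(1))
E
```

```text
clock: 4.0
position: [474.3, 251.4, 59.0]
ee_rot: [-0.586, 0.388, -0.394, 0.592]
wrist_force: [-0.4, 1.1, -0.1]
grip_width: 85.2
t 4.0 pos [474.3 251.4  59. ] F [-0.4  1.1 -0.1] g 85.2
axes x,y,z rows
 [[ 0.389 -0.921  0.003]
 [ 0.013  0.002 -1.   ]
 [ 0.921  0.389  0.013]]
[-0.1  8.  -3.4]
```

```bash
python3 -m crank '[0.0854,0,0.008,-0.004,-0.7,0,0, 0.0854,0,0,0,0,0,0]'
python3 - <<'E'
from h import *
o,M=state()
print((M.T@(np.array([471.2,250.2,51])-o['position'])).round(1))
im=env.capture('wrist'); cv2.imwrite('pics/w3.png',im[:,:,::-1])
E
```

```text
clock: 4.25
position: [471.6, 250.3, 52.9]
ee_rot: [-0.589, 0.389, -0.392, 0.59]
wrist_force: [0.1, 0.2, -0.6]
grip_width: 85.3
t 4.25 pos [471.6 250.3  52.9] F [ 0.1  0.2 -0.6] g 85.3
axes x,y,z rows
 [[ 0.389 -0.921  0.003]
 [ 0.003 -0.002 -1.   ]
 [ 0.921  0.389  0.003]]
[-0.1  1.9 -0.4]
```

View pics/w3.png

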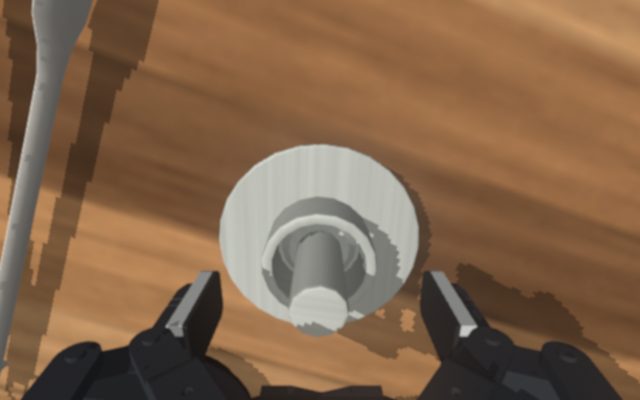

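The knob top is centred between the pads at about (319,307), so I'll close on it.

```bash
python3 -m crank '[0.015,0,0.001,0,0,0,0, 0.015,0,0,0,0,0,0, 0.015,0,0,0,0,0,0, 0.015,0,0,0,0,0,0, 0.015,0,0,0,0,0,0]' 50
python3 - <<'E'
from h import *
o,M=state()
im=env.capture('wrist'); cv2.imwrite('pics/w4.png',im[:,:,::-1])
E
```

```text
clock: 4.92
position: [472.4, 250.6, 53.0]
ee_rot: [-0.589, 0.389, -0.393, 0.59]
wrist_force: [-0.0, 0.4, 0.1]
grip_width: 22.6
t 4.925 pos [472.4 250.6  53. ] F [-0.   0.4  0.1] g 22.6
axes x,y,z rows
 [[ 0.389 -0.921  0.003]
 [ 0.005 -0.001 -1.   ]
 [ 0.921  0.389  0.005]]
```

View pics/w4.png

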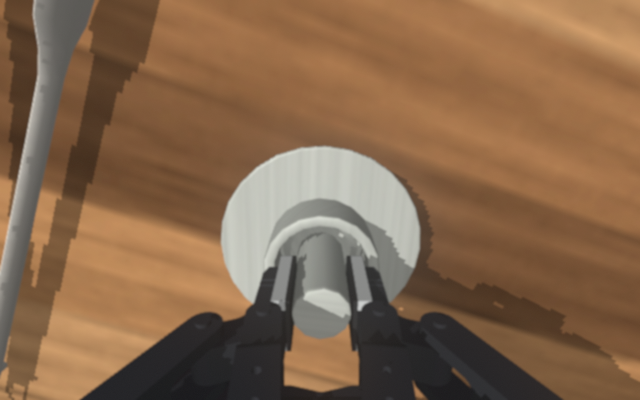

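```bash
python3 -m crank '[0.015,0,-0.010,0,0,0,0, 0.015,0,-0.025,0,0,0,0, 0.015,0,-0.035,0,0,0,0, 0.015,0,-0.035,0,0,0,0, 0.015,0,-0.03,0,0,0,0]'; python3 -m crank '[0.015,0,-0.015,0,0,0,0, 0.015,0,0,0,0,0,0]'
python3 - <<'E'
from h import *
o,M=state()
im=env.capture('side'); cv2.imwrite('pics/s5.png',im[:,:,::-1])
im=env.capture('wrist'); cv2.imwrite('pics/w5.png',im[:,:,::-1])
print((M.T@(np.array([529.2,-95.5,200])-o['position'])).round(1))
E
```

```text
clock: 5.6
position: [469.7, 249.8, 191.7]
ee_rot: [0.59, -0.39, 0.391, -0.588]
wrist_force: [0.5, 0.6, -3.4]
grip_width: 22.5
clock: 5.85
position: [470.2, 250.1, 210.3]
ee_rot: [-0.589, 0.389, -0.392, 0.59]
wrist_force: [0.3, 0.3, -3.5]
grip_width: 22.7
t 5.85 pos [470.2 250.1 210.3] F [ 0.3  0.3 -3.5] g 22.7
axes x,y,z rows
 [[ 0.389 -0.921  0.003]
 [ 0.004 -0.002 -1.   ]
 [ 0.921  0.389  0.003]]
[341.3  11.  -80.1]
```

View pics/s5.png

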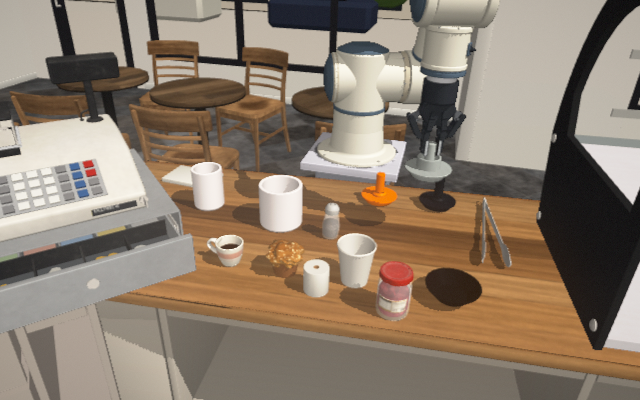

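View pics/w5.png

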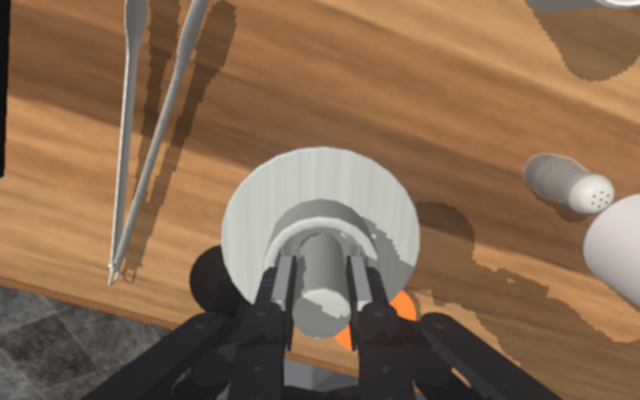

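Both lids are up and nested, with 3.5 N on the wrist. Next I'll carry them to the wide canister.

```bash
python3 -m crank '[0.015,0.020,0,-0.005,0,0,0, 0.015,0.038,0,-0.009,0,0,0, 0.015,0.040,0,-0.009,0,0,0, 0.015,0.040,0,-0.009,0,0,0, 0.015,0.040,0,-0.009,0,0,0]';python3 -m crank '[0.015,0.040,0,-0.009,0,0,0, 0.015,0.040,0,-0.009,0,0,0, 0.015,0.040,0,-0.009,0,0,0, 0.015,0.025,0,-0.006,0,0,0, 0.015,0,0,0,0,0,0]'
python3 - <<'E'
from h import *
o,M=state()
print((M.T@(np.array([529.2,-95.5,200])-o['position'])).round(1))
E
```

```text
clock: 6.58
position: [498.9, 66.7, 204.3]
ee_rot: [0.593, -0.391, 0.388, -0.588]
wrist_force: [0.4, 0.7, -3.5]
grip_width: 22.6
clock: 7.2
position: [523.5, -86.8, 199.2]
ee_rot: [0.593, -0.395, 0.386, -0.586]
wrist_force: [0.6, 0.5, -3.6]
grip_width: 22.8
t 7.2 pos [523.5 -86.8 199.2] F [ 0.6  0.5 -3.6] g 22.8
axes x,y,z rows
 [[ 0.39  -0.921 -0.004]
 [-0.016 -0.002 -1.   ]
 [ 0.921  0.39  -0.015]]
[10.2 -0.9  1.8]
```

```bash
python3 -m crank '[0.015,0.010,0,0.002,1.1,0,0, 0.015,0,0,0,0,0,0]'
python3 - <<'E'
from h import *
o,M=state()
print((M.T@(np.array([529.2,-95.5,200])-o['position'])).round(1))
im=env.capture('wrist'); cv2.imwrite('pics/w6.png',im[:,:,::-1])
im=env.capture('side'); cv2.imwrite('pics/s6.png',im[:,:,::-1])
im=env.capture('scene'); cv2.imwrite('pics/c6.png',im[:,:,::-1])
c=cam('wrist');o,M=state()
for z in (o['position'][2]+29,): 
  for p in ((321,313),(321,316)): print(M.T@(plane(c,p,z)-o['position']))
crop('pics/w6.png',200,130,440,350,3,'pics/w6c.png')
crop('pics/side0.png',0,0,1,1,1,'pics/x.png')
crop('pics/s6.png',200,80,400,240,4,'pics/s6c.png')
crop('pics/c6.png',240,110,440,250,4,'pics/c6c.png')
E
```

```text
clock: 7.45
position: [528.9, -94.7, 197.9]
ee_rot: [-0.587, 0.391, -0.389, 0.592]
wrist_force: [0.7, -0.2, -3.2]
grip_width: 22.8
t 7.45 pos [528.9 -94.7 197.9] F [ 0.7 -0.2 -3.2] g 22.8
axes x,y,z rows
 [[ 0.391 -0.921 -0.006]
 [ 0.001  0.007 -1.   ]
 [ 0.921  0.391  0.004]]
[ 0.9 -2.1 -0. ]
t 7.6 pos [528.6 -94.1 198.2] F [ 0.2 -0.4 -3.4] g 22.4
axes x,y,z rows
 [[ 0.391 -0.92  -0.006]
 [ 0.001  0.007 -1.   ]
 [ 0.92   0.391  0.003]]
[ -0.80907311 -28.99738984  -0.47472581]
[ -0.80893872 -29.00191654  -1.85982251]
```

View pics/w6c.png

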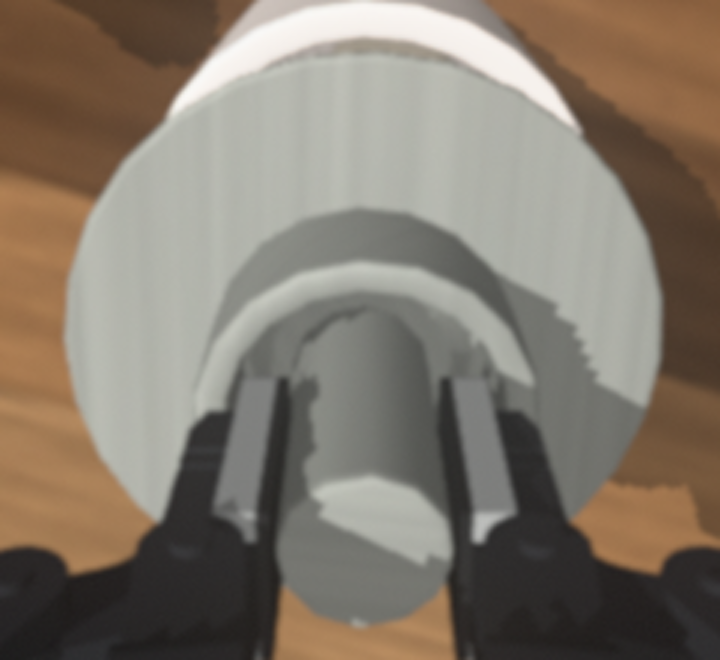

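View pics/s6c.png

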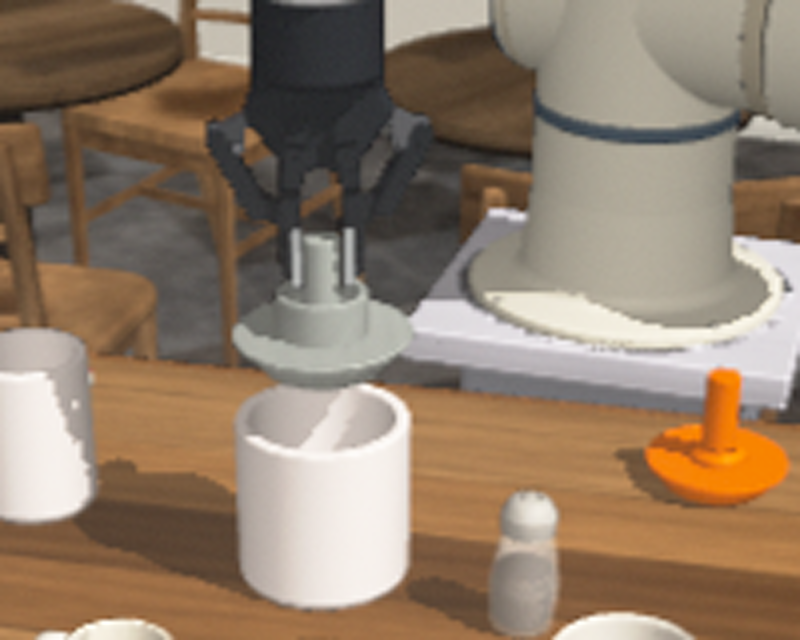

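View pics/c6c.png

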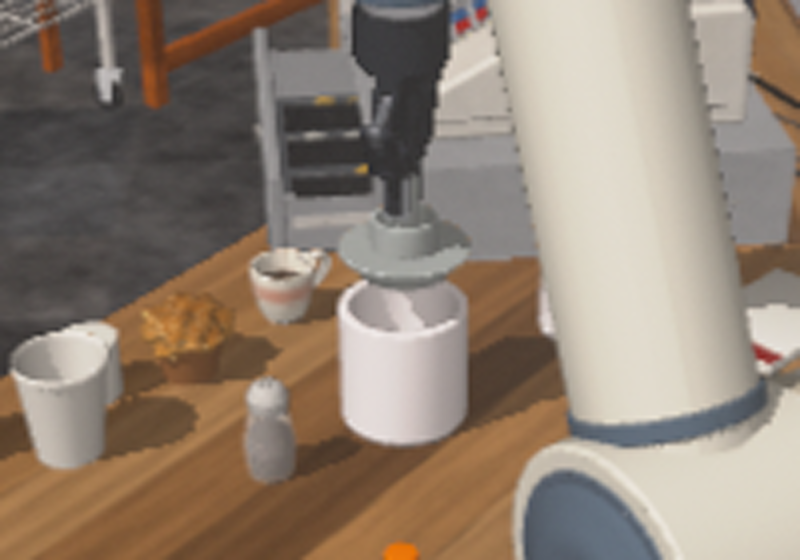

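```bash
python3 -m crank '[0.015,0.0015,0,0.001,0,0,-0.5, 0.015,0,0.012,0,0,0,0, 0.015,0,0.012,0,0,0,0, 0.015,0,0,0,0,0,0]'
python3 - <<'E'
from h import *
o,M=state()
print((M.T@(np.array([529.2,-95.5,149])-o['position'])).round(1))
E
```

```text
clock: 8.1
position: [530.0, -94.1, 172.2]
ee_rot: [-0.59, 0.388, -0.391, 0.59]
wrist_force: [-0.4, -0.6, -2.6]
grip_width: 22.5
t 8.1 pos [530.  -94.1 172.2] F [-0.4 -0.6 -2.6] g 22.5
axes x,y,z rows
 [[ 0.392 -0.92   0.003]
 [ 0.004 -0.002 -1.   ]
 [ 0.92   0.392  0.003]]
[ 0.9 23.2 -1.4]
```

```bash
python3 -m crank '[0.015,0.001,0,-0.001,0,0,0, 0.015,0.0005,0.005,0,0,0,0, 0.015,0,0.004,0,0,0,0, 0.015,0,0,0,0,0,0]'
python3 - <<'E'
from h import *
o,M=state()
print((M.T@(np.array([529.2,-95.5,149])-o['position'])).round(1))
im=env.capture('side'); cv2.imwrite('pics/s7.png',im[:,:,::-1])
im=env.capture('scene'); cv2.imwrite('pics/c7.png',im[:,:,::-1])
a=cv2.resize(cv2.imread('pics/s7.png')[110:230,240:320],None,fx=5,fy=5,interpolation=2)
b=cv2.resize(cv2.imread('pics/c7.png')[140:240,300:380],None,fx=5,fy=5,interpolation=2)
cv2.imwrite('pics/m7.png',np.hstack([a[:500],b[:500]]))
E
```

```text
clock: 8.6
position: [529.9, -96.2, 162.7]
ee_rot: [-0.59, 0.388, -0.391, 0.59]
wrist_force: [0.6, 0.0, -2.7]
grip_width: 22.6
t 8.6 pos [529.9 -96.2 162.7] F [ 0.6  0.  -2.7] g 22.6
axes x,y,z rows
 [[ 0.392 -0.92   0.003]
 [ 0.004 -0.002 -1.   ]
 [ 0.92   0.392  0.003]]
[-0.9 13.7 -0.4]
```

View pics/m7.png

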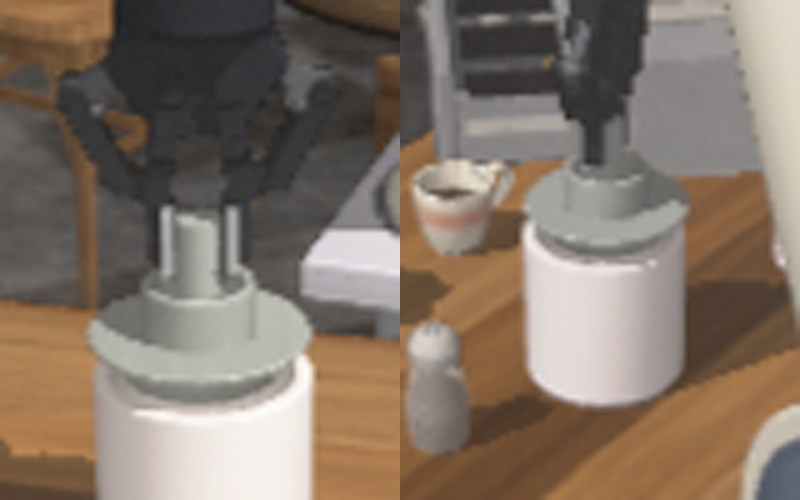

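Both views show the lid roughly 1.5 mm too far toward −y. I'll shift it back while lowering.

```bash
python3 -m crank '[0.015,-0.0015,0,0,0,0,0, 0.015,0,0.003,0,0,0,0, 0.015,0,0.002,0,0,0,0, 0.015,0,0,0,0,0,0]'
python3 - <<'E'
from h import *
o,M=state()
print((M.T@(np.array([529.2,-95.5,149])-o['position'])).round(1))
E
```

```text
clock: 9.2
position: [529.6, -94.7, 157.9]
ee_rot: [-0.59, 0.388, -0.392, 0.59]
wrist_force: [-0.1, -0.1, -3.0]
grip_width: 22.8
t 9.2 pos [529.6 -94.7 157.9] F [-0.1 -0.1 -3. ] g 22.8
axes x,y,z rows
 [[ 0.392 -0.92   0.004]
 [ 0.005 -0.002 -1.   ]
 [ 0.92   0.392  0.004]]
[ 0.6  8.9 -0.7]
```

```bash
python3 -m crank '[0.015,0,0.002,0,0,0,0, 0.015,0,0,0,0,0,0]'
python3 - <<'E'
from h import *
o,M=state()
print((M.T@(np.array([529.2,-95.5,149])-o['position'])).round(1))
E
```

```text
clock: 9.45
position: [529.6, -94.7, 155.7]
ee_rot: [-0.59, 0.388, -0.392, 0.59]
wrist_force: [-0.5, -0.6, -4.3]
grip_width: 22.6
t 9.45 pos [529.6 -94.7 155.7] F [-0.5 -0.6 -4.3] g 22.6
axes x,y,z rows
 [[ 0.392 -0.92   0.004]
 [ 0.005 -0.002 -1.   ]
 [ 0.92   0.392  0.004]]
[ 0.6  6.7 -0.7]
```

```bash
python3 -m crank '[0.015,0,0.0015,0,0,0,0, 0.015,0,0.0015,0,0,0,0]'
```

```text
clock: 9.7
position: [529.7, -94.8, 152.7]
ee_rot: [-0.59, 0.388, -0.392, 0.59]
wrist_force: [1.3, 0.6, -4.0]
grip_width: 22.4
```

```bash
python3 -m crank '[0.015,0,0.001,0,0,0,0, 0.015,0,0.001,0,0,0,0]'
```

```text
clock: 9.95
position: [529.7, -94.8, 150.5]
ee_rot: [-0.59, 0.388, -0.392, 0.59]
wrist_force: [-0.7, 0.3, -2.6]
grip_width: 23.0
```

```bash
python3 -m crank '[0.015,0,0.0005,0,0,0,0, 0.015,0,0,0,0,0,0]'
```

```text
clock: 10.2
position: [529.6, -94.7, 149.9]
ee_rot: [-0.59, 0.388, -0.392, 0.59]
wrist_force: [-0.6, -0.5, -4.1]
grip_width: 22.9
```

```bash
python3 -m crank '[0.015,0,0.0005,0,0,0,0, 0.015,0,0,0,0,0,0]'
```

```text
clock: 10.45
position: [529.7, -94.8, 149.4]
ee_rot: [-0.59, 0.388, -0.392, 0.59]
wrist_force: [-0.1, -0.2, -3.2]
grip_width: 22.5
```

```bash
python3 -m crank '[0.015,0,0.0004,0,0,0,0, 0.015,0,0,0,0,0,0]'
```

```text
clock: 10.7
position: [529.7, -94.7, 149.1]
ee_rot: [-0.59, 0.388, -0.392, 0.59]
wrist_force: [-0.2, -0.1, -1.9]
grip_width: 22.6
```

```bash
python3 -m crank '[0.015,0,0.0004,0,0,0,0, 0.015,0,0,0,0,0,0]'
```

```text
clock: 10.95
position: [529.7, -94.7, 149.0]
ee_rot: [-0.59, 0.388, -0.392, 0.59]
wrist_force: [-0.9, 0.0, -1.2]
grip_width: 22.5
```

```bash
python3 -m crank '[0.015,0,0.0003,0,0,0,0, 0.015,0,0,0,0,0,0]'
```

```text
clock: 11.2
position: [529.7, -94.6, 148.9]
ee_rot: [-0.59, 0.388, -0.392, 0.59]
wrist_force: [-1.9, 1.4, 2.6]
grip_width: 23.0
```

The weight is now carried by the canister, with a few N upward on the wrist at z≈149 as predicted. I'll check the images before letting go.

```bash
cat > look.py <<'E'
from h import *
import sys
n=sys.argv[1]
for k in('side','scene'): cv2.imwrite(f'pics/{k}{n}.png',env.capture(k)[:,:,::-1])
a=cv2.resize(cv2.imread(f'pics/side{n}.png')[100:230,240:320],None,fx=4.5,fy=4.5,interpolation=2)
b=cv2.resize(cv2.imread(f'pics/scene{n}.png')[110:240,300:390],None,fx=4.5,fy=4.5,interpolation=2)
cv2.imwrite(f'pics/m{n}.png',np.hstack([a,b]));state()
E
python3 look.py 8
```

```text
t 11.3 pos [529.7 -94.7 148.9] F [-2.2  1.6  4.1] g 22.5
axes x,y,z rows
 [[ 0.392 -0.92   0.004]
 [ 0.006 -0.002 -1.   ]
 [ 0.92   0.392  0.004]]
```

View pics/m8.png

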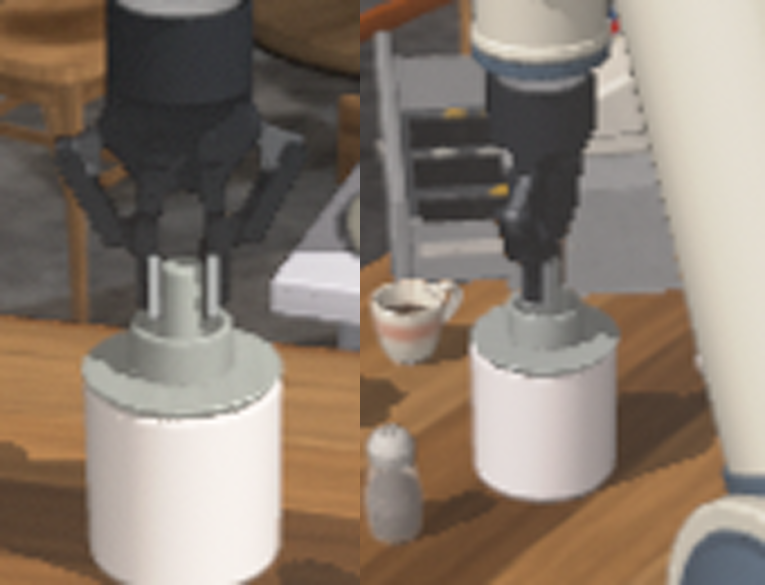

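The lid is centred and flush on the wide canister, so I'll release.

```bash
python3 -m crank '[0.0854,0,0,0,0,0,0, 0.0854,0,0,0,0,0,0, 0.0854,0,0,0,0,0,0, 0.0854,0,0,0,0,0,0, 0.0854,0,0,0,0,0,0]'; python3 look.py 9
python3 - <<'E'
from h import *
cv2.imwrite('pics/w9.png',env.capture('wrist')[:,:,::-1])
E
```

```text
clock: 11.92
position: [530.3, -95.0, 148.8]
ee_rot: [-0.589, 0.387, -0.392, 0.591]
wrist_force: [0.8, -0.2, -0.3]
grip_width: 85.8
t 12.025 pos [530.3 -94.9 148.7] F [-0.3 -0.2  0.4] g 85.3
axes x,y,z rows
 [[ 0.392 -0.92   0.005]
 [ 0.006 -0.002 -1.   ]
 [ 0.92   0.392  0.005]]
```

View pics/m9.png

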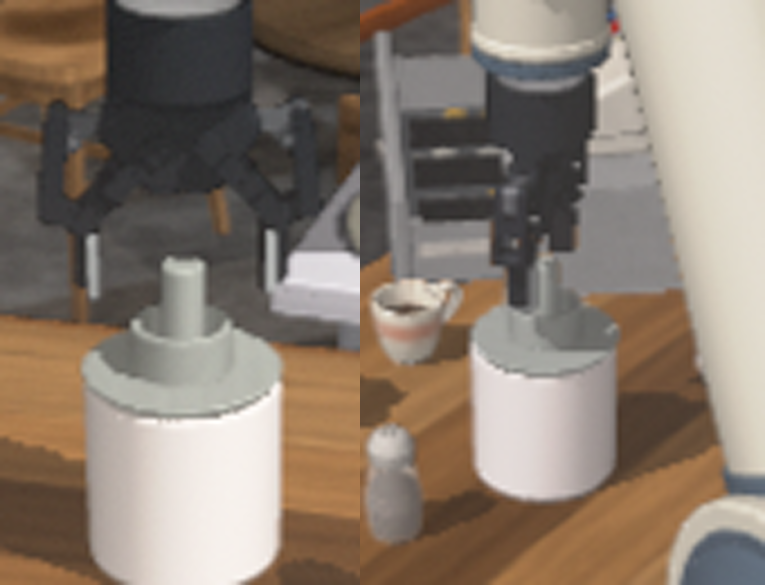

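View pics/w9.png

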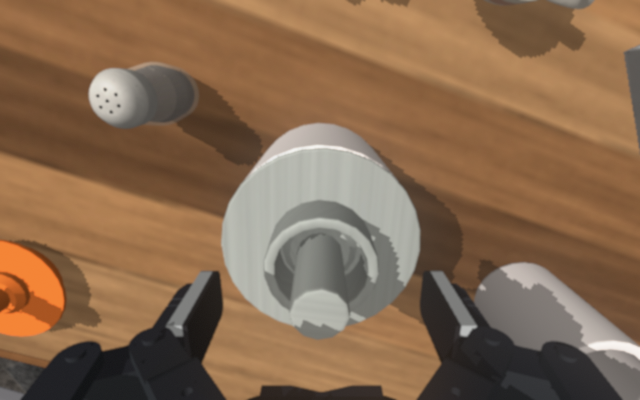

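Run:
```python
from h import *
crop('pics/w9.png',250,180,390,340,4,'pics/w9c.png')
crop('pics/side9.png',240,120,320,200,7,'pics/s9c.png')
```

```text
(no output)
```

View pics/w9c.png

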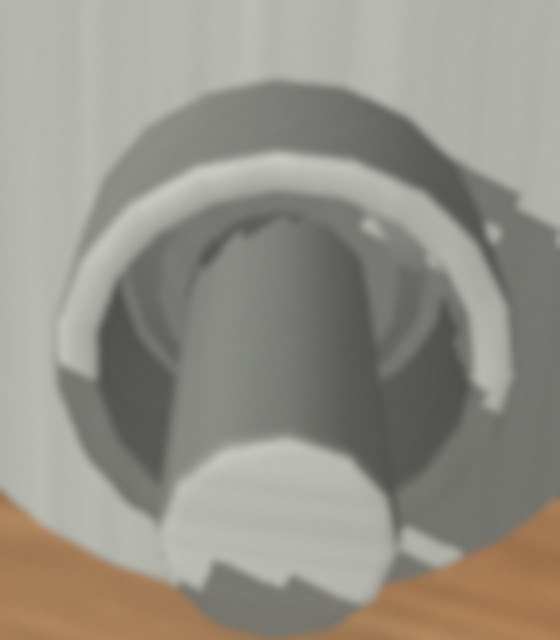

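View pics/s9c.png

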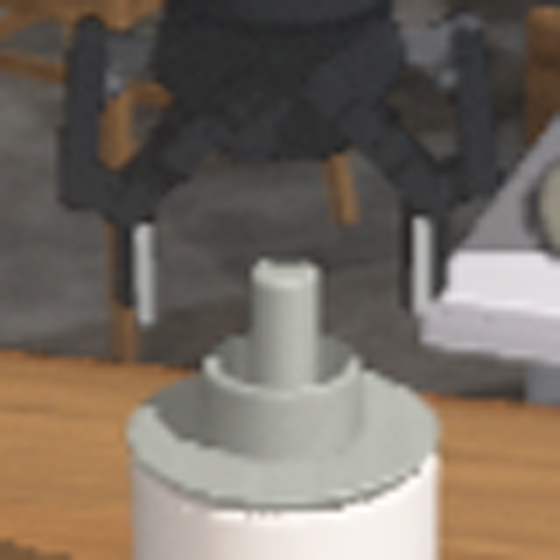

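Run:
```python
from h import *
o,M=state();c=cam('wrist')
P=[(57,350),(68,300),(130,205),(200,167),(280,152),(360,164),(440,213),(495,290),(510,350)]
r=circ(np.array([plane(c,(250+x/4,180+y/4),144)[:2] for x,y in P]));print(r)
k=plane(c,(320,314.2),178);print(k)
for q in (np.r_[r[0],116],np.r_[k[:2],116]):print((M.T@(q-o['position'])).round(1))
```

```text
t 12.075 pos [530.2 -94.9 148.8] F [0.3 0.3 0.4] g 85.6
axes x,y,z rows
 [[ 0.392 -0.92   0.005]
 [ 0.006 -0.003 -1.   ]
 [ 0.92   0.392  0.005]]
(array([528.51, -94.71]), np.float64(26.94), np.float64(0.19), 9)
[528.80440984 -94.11177312 178.        ]
[-1.1 32.8 -1.7]
[-1.5 32.8 -1.2]
```

```bash
python3 -m crank '[0.0854,-0.0004,0,-0.001,0,0,0, 0.0854,0,0.008,0,0,0,0, 0.0854,0,0.008,0,0,0,0, 0.0854,0,0.006,0,0,0,0, 0.0854,0,0,0,0,0,0]'; python3 look.py 10
```

```text
clock: 12.7
position: [528.9, -95.0, 124.7]
ee_rot: [-0.59, 0.388, -0.392, 0.59]
wrist_force: [0.2, -0.1, -0.1]
grip_width: 85.4
t 12.8 pos [529.2 -95.  125.3] F [ 0.8 -0.4 -0.3] g 85.3
axes x,y,z rows
 [[ 0.392 -0.92   0.005]
 [ 0.006 -0.003 -1.   ]
 [ 0.92   0.392  0.005]]
```

View pics/m10.png

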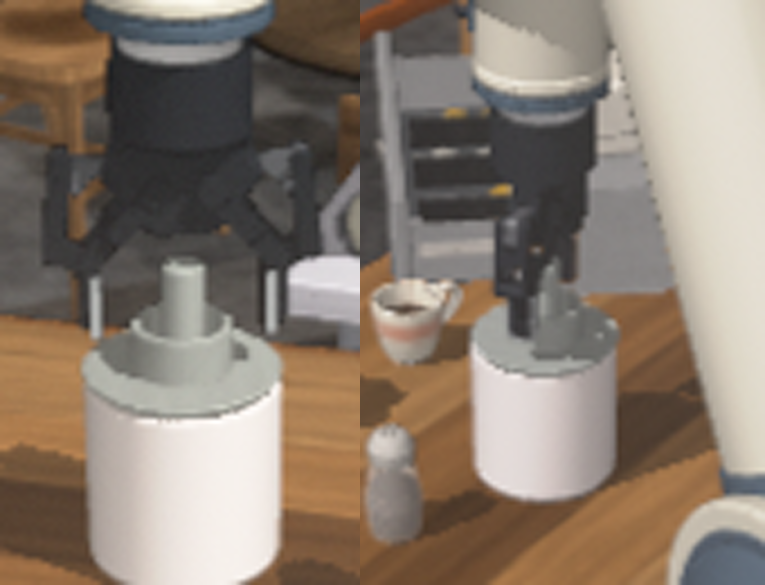

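```bash
python3 -m crank '[0.0854,0,0.007,0,0,0,0, 0.064,0,0,0,0,0,0, 0.064,0,0,0,0,0,0, 0.064,0,0,0,0,0,0]' 30; python3 look.py 11;python3 - <<'E'
from h import *
cv2.imwrite('pics/w11.png',env.capture('wrist')[:,:,::-1])
crop('pics/side11.png',240,120,320,200,7,'pics/s11c.png')
E
```

```text
clock: 13.3
position: [529.6, -95.1, 118.2]
ee_rot: [-0.589, 0.387, -0.392, 0.591]
wrist_force: [-0.3, -0.5, 1.1]
grip_width: 63.9
t 13.4 pos [529.6 -95.1 118.2] F [0.  0.3 0.5] g 64.1
axes x,y,z rows
 [[ 0.392 -0.92   0.005]
 [ 0.007 -0.003 -1.   ]
 [ 0.92   0.392  0.006]]
```

View pics/s11c.png

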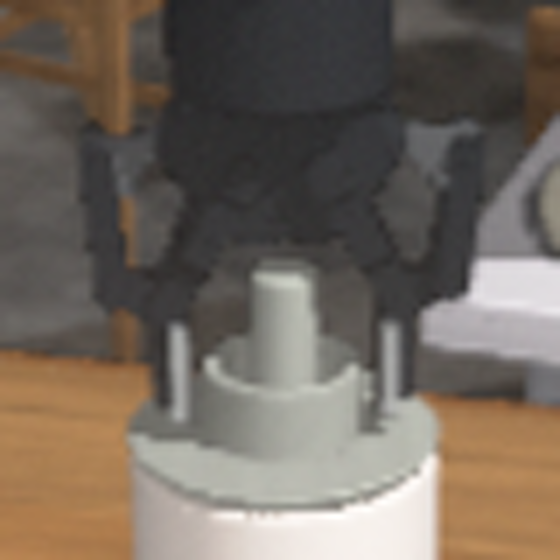

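View pics/w11.png

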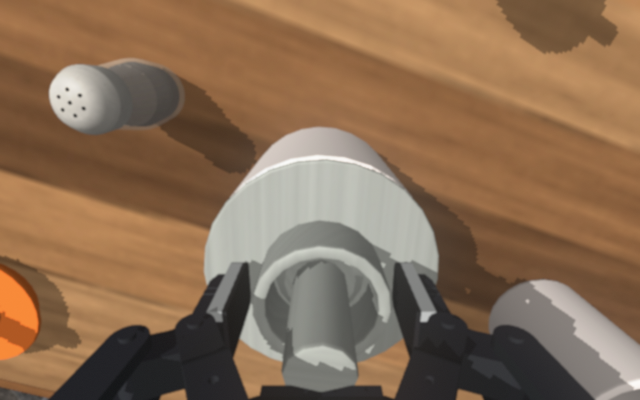

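The tips straddle the collar evenly, with room above the disc, so I'll close on it.

```bash
python3 -m crank '[0.056,0,0,0,0,0,0, 0.050,0,0,0,0,0,0, 0.048,0,0,0,0,0,0, 0.048,0,0,0,0,0,0]' 30; python3 look.py 12;python3 - <<'E'
from h import *
crop('pics/side12.png',240,120,320,200,7,'pics/s12c.png')
E
```

```text
clock: 13.95
position: [529.6, -95.0, 118.5]
ee_rot: [-0.589, 0.387, -0.392, 0.591]
wrist_force: [-0.1, 1.0, 0.9]
grip_width: 54.3
t 14.05 pos [529.6 -95.1 118.5] F [-0.7  0.6  1.9] g 54.3
axes x,y,z rows
 [[ 0.392 -0.92   0.005]
 [ 0.007 -0.003 -1.   ]
 [ 0.92   0.392  0.006]]
```

View pics/s12c.png

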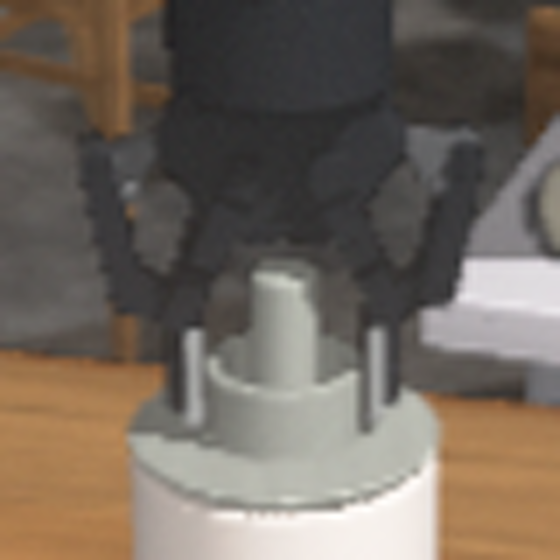

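```bash
python3 -m crank '[0.048,0,0,0,0,0,0, 0.048,0,-0.003,0,0,0,0, 0.048,0,-0.005,0,0,0,0, 0.048,0,0,0,0,0,0]' 40; python3 look.py 13
```

```text
clock: 14.55
position: [529.5, -95.1, 126.9]
ee_rot: [-0.589, 0.387, -0.392, 0.591]
wrist_force: [-0.5, -0.1, -1.6]
grip_width: 54.1
t 14.65 pos [529.3 -95.  126.5] F [-0.6 -0.7 -1.7] g 54.0
axes x,y,z rows
 [[ 0.392 -0.92   0.005]
 [ 0.007 -0.003 -1.   ]
 [ 0.92   0.392  0.005]]
```

View pics/m13.png

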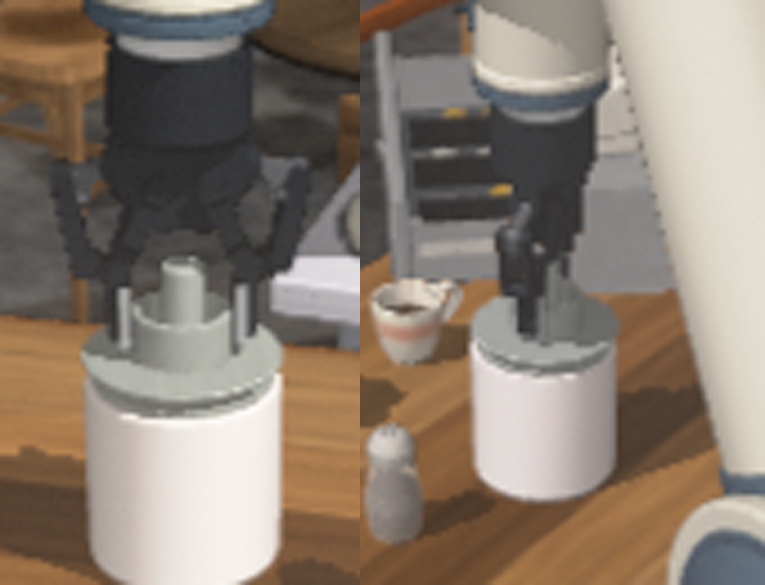

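Only the outer lid is rising, with about 1.5 N on the wrist. The inner flange stays on the rim. I'll keep lifting.

```bash
python3 -m crank '[0.048,0,-0.010,0,0,0,0, 0.048,0,-0.010,0,0,0,0, 0.048,0,-0.010,0,0,0,0, 0.048,0,-0.008,0,0,0,0, 0.048,0,0,0,0,0,0]'; python3 look.py 14
```

```text
clock: 15.28
position: [529.3, -95.0, 167.8]
ee_rot: [-0.589, 0.387, -0.393, 0.591]
wrist_force: [0.1, -0.0, -1.3]
grip_width: 53.7
t 15.375 pos [528.9 -94.9 167.1] F [ 0.2  0.8 -1.2] g 53.8
axes x,y,z rows
 [[ 0.392 -0.92   0.005]
 [ 0.007 -0.003 -1.   ]
 [ 0.92   0.392  0.005]]
```

View pics/m14.png

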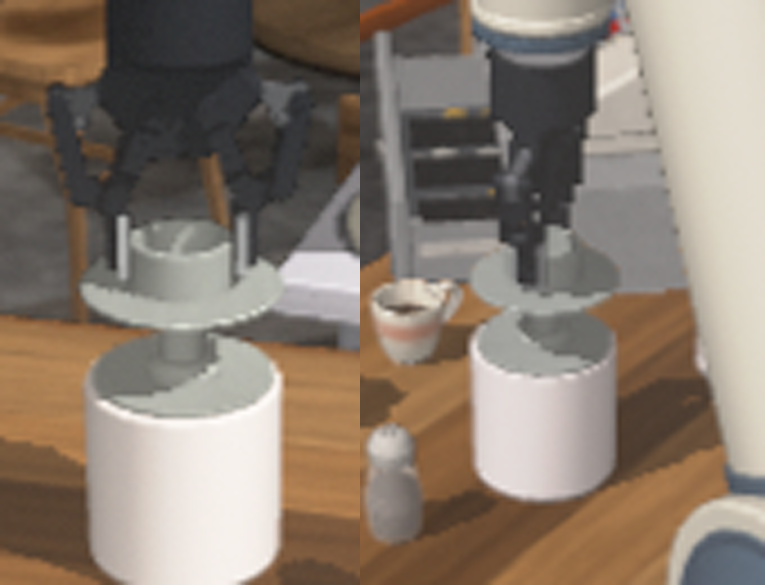

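```bash
python3 -m crank '[0.048,0,-0.012,0,0,0,0, 0.048,0,-0.015,0,0,0,0, 0.048,0,-0.015,0,0,0,0, 0.048,0,-0.012,0,0,0,0, 0.048,0,-0.006,0,0,0,0]'; python3 -m crank '[0.048,0,0,0,0,0,0, 0.048,0,0,0,0,0,0, 0.048,0,0,0,0,0,0, 0.048,0,0,0,0,0,0]'; python3 look.py 15
```

```text
clock: 16.0
position: [528.3, -94.7, 231.2]
ee_rot: [-0.59, 0.388, -0.392, 0.59]
wrist_force: [0.1, 0.4, -0.9]
grip_width: 53.7
clock: 16.5
position: [527.9, -94.6, 230.6]
ee_rot: [-0.59, 0.388, -0.392, 0.59]
wrist_force: [0.8, -0.3, -2.1]
grip_width: 53.9
t 16.6 pos [527.9 -94.6 230.7] F [ 0.2  0.1 -1.6] g 54.2
axes x,y,z rows
 [[ 0.392 -0.92   0.004]
 [ 0.005 -0.002 -1.   ]
 [ 0.92   0.392  0.004]]
```

View pics/m15.png

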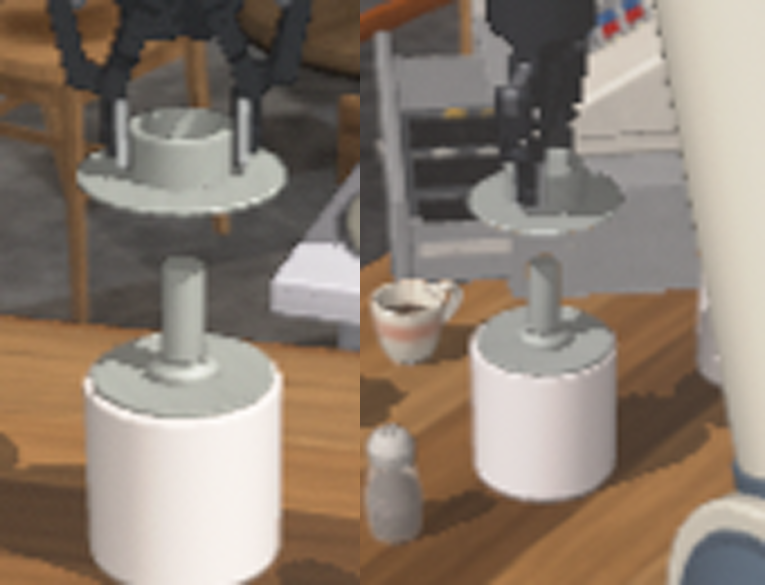

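View pics/side15.png

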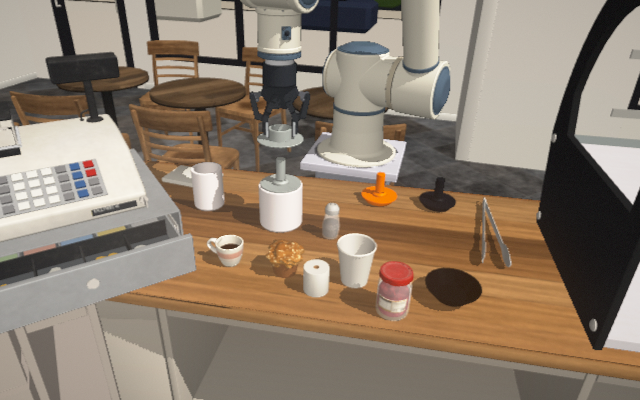

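The outer lid rose 112 mm, which puts its underside about 48 mm above the knob's top. It is level, the inner lid is flush, and nothing else has moved.

Run:
```python
from h import *
print(env.finish_job()); state()
```

```text
the job is handed in; nothing more can be done
None
the job is handed in; nothing more can be done
```

The job is handed in, at about 16.6 s on the robot's clock. I lifted the nested steel lids by the knob and seated them on the wide canister. The wrist reading changed by roughly 7 N at touchdown. I then let go of the knob, gripped the collar at 40 N and lifted the outer lid alone by 112 mm.

**Last checks:**
- **Outer lid:** its underside is about 48 mm above the knob's top. The tool is within 0.01 rad of vertical, and the lid looks level in both views. The wrist carries about 1.5 N, which fits the outer lid alone.
- **Inner lid and canister:** the inner lid looks flush and centred on the wide canister, and the canister shows no visible movement.
- **Other objects:** in the last side view, nothing else on the counter looks displaced.

**Disagreements:** the first two-camera position estimates differed by up to about 10 mm in x (18 mm for the salt shaker), so I used the wrist-camera fits instead. Just before insertion the lid looked about 1.5 mm off to one side, and I corrected that. No check failed.

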